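# Refill the paint palette by sliding the cakes into their wells

### The job

A red and a blue paint cake lie on the flat margins of the wooden palette. Slide them over the board, one after the other and without lifting them off it, so that each drops flat into the empty well with the dot of its own colour on the floor. Leave the other cakes in their wells and everything else on the table where it is.

Things in the scene. Friction and masses are not known exactly. Their poses are not given: they have to be found in the camera images.
- palette: Fixed wooden palette block, 166 (x) by 320 (y) by 26 mm high. Origin: centre of its underside; z up. Five round wells, 45 mm wide, 14 mm deep (floors 12 mm above the table), in a row along its y axis at y = -120, -60, 0, 60, 120 mm, x = 0; three filled, two empty with a coloured dot on the floor. Each side of the row (beyond x = -23 and x = 23 mm) is a flat margin 60 mm wide, without a lip.
- red_cake: Red round paint cake, 40 mm across, 13 mm thick, about 30 g, lying flat on one margin of the palette (either one). Origin: centre of its underside; z is its axis.
- blue_cake: Blue round paint cake, same size, lying flat on the other margin. Origin: centre of its underside; z is its axis.
- red_dot: Flat red dot, 24 mm across, on the floor in the middle of an empty well: the red cake's place. Origin: centre of the dot, on the well's floor.
- blue_dot: Flat blue dot, 24 mm across, on the floor in the middle of the other empty well: the blue cake's place. Origin: centre of the dot, on the well's floor.
- yellow_cake: Yellow cake, same size, already lying in a well of the palette, its top 1 mm below the board's face; origin: centre of its underside. Leave it there.
- green_cake: Green cake, same size, already lying in a well of the palette, its top 1 mm below the board's face; origin: centre of its underside. Leave it there.
- white_cake: White cake, same size, already lying in a well of the palette, its top 1 mm below the board's face; origin: centre of its underside. Leave it there.
- brush_pot: Bystander: white ceramic pot, 80 mm across, 85 mm high, with brushes up to 180 mm. Origin: centre of its underside.
- blue_bottle: Bystander: blue paint bottle, 60 mm across, 170 mm high. Origin: centre of its underside.
- white_bottle: Bystander: white paint bottle, 60 mm across, 170 mm high. Origin: centre of its underside.
- water_cup: Bystander: clear cup, 72 mm across, 75 mm high. Origin: centre of its underside.
- brush: Bystander: brush 200 mm long lying on the table. Origin: under its middle.
- spatula: Bystander: spatula 200 mm long lying on the table. Origin: under its middle.

How it is judged:
On the way, in this order (a step that is already met when the one before it is completed fails the run):
1. one of the two cakes, either one, lies in the well with the dot of its colour (((horizontal distance between red_cake and red_dot below 0.005 m and z of red_cake in the frame of palette below 0.0145 m and angle between red_cake's own z axis and vertical below 0.08 rad) or (horizontal distance between blue_cake and blue_dot below 0.005 m and z of blue_cake in the frame of palette below 0.0145 m and angle between blue_cake's own z axis and vertical below 0.08 rad))), for 0.2 s.
2. both cakes lie in the wells with the dots of their colours (horizontal distance between red_cake and red_dot below 0.005 m and z of each of red_cake, blue_cake in the frame of palette below 0.0145 m and angle between each of red_cake, blue_cake's own z axis and vertical below 0.08 rad and horizontal distance between blue_cake and blue_dot below 0.005 m), for 0.2 s.
At the end, for the whole second after the job is handed in: The red cake lies in the well with the red dot and the blue cake in the well with the blue dot: each centred within 5 mm, flat within 0.08 rad, its underside within 2.5 mm of the well's floor, at rest; the yellow, green and white cakes still lie in their wells, within 8 mm of where they were (all of step 2 and linear speed of each of red_cake, blue_cake below 0.02 m/s and distance of each of yellow_cake, green_cake, white_cake from where it was at the start of the episode below 0.008 m and z of each of yellow_cake, green_cake, white_cake in the frame of palette below 0.0145 m); the robot touches nothing.
It fails at once if the red cake is lifted more than 12 mm off the board's face (z of red_cake in the frame of palette above 0.038 m).
It fails at once if the blue cake is lifted more than 12 mm off the board's face (z of blue_cake in the frame of palette above 0.038 m).
It fails at once if the yellow, green or white cake is knocked out of its well (moved more than 14 mm) (distance of any of yellow_cake, green_cake, white_cake from where it was at the start of the episode above 0.014 m).
It fails at once if the brush pot, a bottle, the cup, the brush or the spatula is moved more than 30 mm (distance of any of brush_pot, blue_bottle, white_bottle, water_cup, brush, spatula from where it was at the start of the episode above 0.03 m).
It also fails if it takes over 69 s, if anything falls off the work surface, if the arm or the gripper's body presses on something with over 40 N, if the wrist force passes 120 N, or if a joint passes its speed limit or range.

### The arm

A 7-joint arm with a two-finger parallel gripper is mounted at the origin on the work surface. World frame = base frame: x ahead of the robot, y to its left, z up, the work surface at z = 0. Lengths are in m, angles in rad, forces in N, time in s.
With the tool pointing down it reaches from about 0.4 to 0.85 m from the base axis. Payload 4.5 kg.
Tool frame: the origin (TCP) lies on the mounting face of the last link; the fingertips stand 166 mm ahead of it and the grasp point (between the pads) lies 147 mm ahead of it; y points along the fingers, z is the direction in which the jaws open and shut, and the axes are right-handed (so a half turn about y gives the same grasp; the last joint's range is limited). The gripper opens to 88 mm and grips with 3 to 60 N. Pads are 18 mm wide; open, the fingers measure 123 mm over their backs; the gripper's body (75 mm by 187 mm) begins 45 mm behind the grasp point.
Start: joints at [1.306, 0.689, -0.195, 1.565, 0.157, 0.902, -0.215], TCP at [0.184, -0.597, 0.405] pointing down, gripper open.
Joint ranges: [-3.01, 3.01], [-0.46, 2.08], [-1.47, 1.51], [0.13, 2.56], [-1, 4.14], [0.04, 2.09], [-2.66, 2.66]. Speed limits (rad/s): [2.57, 2.57, 3.14, 3.14, 3.14, 3.14, 3.14].

### API

Orientations are given as a unit quaternion [x, y, z, w].
In Python, from plant import r gives the robot as it stands.
- The arm moves only by the tool arm_command, never from a script. Its argument "deltas" is a list of rows, each an object of numbers: "dx", "dy", "dz": the shift along the tool's x, y, z each as a share of 1000 mm, from -1 to 1; "wx", "wy", "wz": the turn, a rotation vector about the tool's x, y, z each as a share of 45 degrees, from -1 to 1. In form: [{"dx": .., "dy": .., "dz": .., "wx": .., "wy": .., "wz": ..}, ...]. A call has exactly 5 rows; each row is the pose to reach, as a shift and turn from the pose commanded when the call began, along the tool's axes at that moment; what a row does not reach only later rows make up. A row lasts 1/10 s, in which the tool goes at most 50 mm and 8.59 degrees, less where a joint would pass 70% of its speed; a pose out of reach is approached as far as the arm can. A call with a number of a shift or a turn outside -1 to 1 is refused whole. A call with a gripper value outside its range is refused whole. "claw" is the opening, from -1 (shut) to 1 (fully open), set as the call begins (left out, the last holds). The fingers move at their own pace and stop on an object; "grip_force" is the grip in N (left out, the last holds). Time passes only in rows, so rows that repeat a pose let the fingers close, or fill a call up. It gives the time, the measured TCP pose, the force and the opening at its end, in the units of the state.
- r.get_state(): the state, without advancing time (a new reading comes with each control period).
- r.snapshot(name): name is "side" or "top"; returns the picture (420x560x3 uint8, red, green, blue); there is no depth.
- r.get_calibration(name): a dict with "vertical_fov" (degrees; the focal length in pixels is half the picture's height over the tangent of half this angle, whatever the lens; pixels are square), "cx", "cy" (the principal point, pixels), "k1" (the pictures are not rectified: a ray, as slopes to the right and down, at radius r is drawn at 1 + k1 r^2 times it, then the intrinsics apply), "R" (3x3) and "t" (3): a world point X has camera coordinates R X + t. Camera axes: x right, y down, z forward; pixel columns grow to the right and rows downward; lengths in m; the calibration is good to about 2 mm. A picture is of the moment at which its call begins. get_calibration takes no time and is no camera call.
- r.finish_job(): hands the job in, once; it reports no verdict.
The state is a dict: "clock": time; "q": joint angles; "qd": joint speeds; "joint_torque": joint torques, N m; "tool_pos": TCP position; "eef_rot": TCP orientation; "contact_force": force on the tool from outside, world axes, zero at the start; "moment": the same for the moment, N m; "opening": opening from 0.0 (shut) to 1.0 (fully open).
Only numpy, scipy, OpenCV 4.12 (cv2) and the standard library are available. Lean on these libraries where they do the work, as an engineer would, in place of code of your own. Each camera call takes 0.05 s, during which the arm holds its last target.

## Working session

There is one attempt and no reset: what is moved stays moved. The work goes in short steps, Python scripts to look and compute and a tool call to move; the robot and the scene stay as the last step left them, time stands still between calls to the robot, and variables do not carry over. Pictures are saved under pics/ and viewed, and the job is handed in when it is done.

Besides the shell and the picture viewer there is one more tool, called after "Request:" as name(argument=value, ...) on one line, values as JSON. arm_command: Moves the arm, as the interface text tells. Shift numbers are shares of 1000 mm and turn numbers shares of 45 degrees, none past 1 either way. Its arguments: {"type":"object","properties":{"deltas":{"type":"array","items":{"type":"object","properties":{"dx":{"type":"number","minimum":-1,"maximum":1},"dy":{"type":"number","minimum":-1,"maximum":1},"dz":{"type":"number","minimum":-1,"maximum":1},"wx":{"type":"number","minimum":-1,"maximum":1},"wy":{"type":"number","minimum":-1,"maximum":1},"wz":{"type":"number","minimum":-1,"maximum":1}}}},"claw":{"type":"number"},"grip_force":{"type":"number"}},"required":["deltas"]}

```bash
mkdir -p pics; ls
python3 - <<'E'
from plant import r
import cv2
s=r.get_state()
for k in s: print(k,s[k])
for n in ("top","side"):
    cv2.imwrite(f"pics/{n}0.png",cv2.cvtColor(r.snapshot(n),cv2.COLOR_RGB2BGR))
    print(n,r.get_calibration(n))
E
```

```text
pics
clock 0.0
q [ 1.30583276  0.68999097 -0.19450183  1.56632172  0.15728201  0.90252064
 -0.2150835 ]
qd [ 1.23199208e-03 -7.14409618e-04  1.65317589e-05  2.43495109e-04
 -8.03575977e-04 -2.28333938e-03  9.58609416e-04]
joint_torque [-3.34521769e-05 -5.27569234e+01 -1.26674362e+00 -1.53427809e+01
 -5.26182773e-02  6.86129759e-03  1.75694131e-04]
tool_pos [ 0.18383609 -0.59701228  0.40391103]
eef_rot [-0.1054061   0.6998665  -0.69858858  0.10512101]
contact_force [ 0.07995225 -0.39319938  0.62295778]
moment [ 0.00370815 -0.05115867 -0.0097666 ]
opening 0.9990848833299499
top {'vertical_fov': 51.08671741432996, 'cx': 285.8923677631437, 'cy': 212.1799350315956, 'k1': -0.10721544238229128, 'R': array([[ 0.00417767, -0.99998314,  0.00403399],
       [-0.98945705, -0.00471763, -0.14474974],
       [ 0.14476633, -0.00338674, -0.98946008]]), 't': array([-0.01388768,  0.63759519,  0.984837  ])}
side {'vertical_fov': 44.311473247833966, 'cx': 279.73007340343304, 'cy': 212.69674130566426, 'k1': -0.11975407961023776, 'R': array([[ 0.92160929, -0.38802733,  0.00843278],
       [-0.28822738, -0.69880075, -0.65467739],
       [ 0.25992555,  0.60092621, -0.75586136]]), 't': array([-0.56228246,  0.22681948,  1.43837002])}
```

View pics/top0.png

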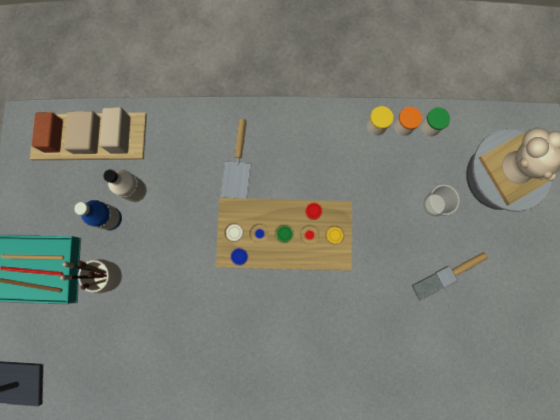

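View pics/side0.png

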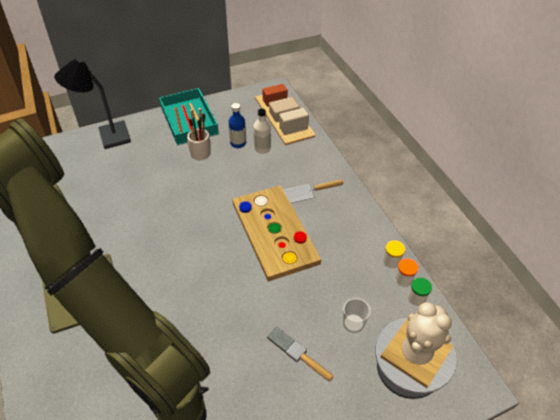

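The palette is centred near top (285,234). The red cake is at (314,211) on the far margin and the blue cake at (239,257) on the near margin. The blue dot is at (259,234) and the red dot at (309,235). I'll get subpixel centroids next.

```bash
cat > h.py <<'E'
import numpy as np, cv2
from plant import r
def cal(n):
    c=r.get_calibration(n); f=210/np.tan(np.radians(c['vertical_fov'])/2)
    return c,f
def ray(n,u,v):
    c,f=cal(n); d=np.array([(u-c['cx'])/f,(v-c['cy'])/f]); s=d.copy()
    for _ in range(30): s=d/(1+c['k1']*(s@s))
    R=np.array(c['R']); t=np.array(c['t'])
    return -R.T@t, R.T@np.array([s[0],s[1],1])
def at(n,u,v,z):
    o,d=ray(n,u,v); return o+d*(z-o[2])/d[2]
def proj(n,X):
    c,f=cal(n); p=np.array(c['R'])@np.array(X)+c['t']; s=p[:2]/p[2]; s=s*(1+c['k1']*(s@s))
    return s*f+[c['cx'],c['cy']]
def blobs(im,box):
    x0,y0,x1,y1=box
    hsv=cv2.cvtColor(im,cv2.COLOR_RGB2HSV)
    out={}
    for nm,hs in dict(red=[(0,6),(172,180)],blue=[(110,130)],green=[(50,85)],yellow=[(22,32)]).items():
        m=np.zeros(im.shape[:2],np.uint8)
        for a,b in hs: m|=cv2.inRange(hsv,(a,170,60),(b,255,255))
        k=np.zeros_like(m);k[y0:y1,x0:x1]=m[y0:y1,x0:x1]
        n,_,st,ce=cv2.connectedComponentsWithStats(k)
        out[nm]=[(int(st[i][4]),ce[i].round(2)) for i in range(1,n) if st[i][4]>15]
    return out
E
python3 - <<'E'
from h import *
for n,box in (("top",(210,190,360,275)),("side",(225,180,325,280))):
    im=cv2.cvtColor(cv2.imread(f"pics/{n}0.png"),cv2.COLOR_BGR2RGB)
    x0,y0,x1,y1=box
    cv2.imwrite(f"pics/{n}0c.png",cv2.resize(im[y0:y1,x0:x1,::-1],None,fx=5.3,fy=5.3,interpolation=cv2.INTER_CUBIC))
    for k,v in blobs(im,box).items():
        for a,c in v:
            zs=(0.012,0.025,0.039)
            print(n,k,a,c,[at(n,*c,z)[:2].round(4) for z in zs])
E
```

```text
top red 207 [313.36 210.55] [array([ 0.647 , -0.0779]), array([ 0.6451, -0.077 ]), array([ 0.6429, -0.0761])]
top red 68 [309.21 234.5 ] [array([ 0.5886, -0.0676]), array([ 0.5874, -0.0668]), array([ 0.586, -0.066])]
top blue 49 [259.43 233.33] [array([0.5909, 0.0524]), array([0.5896, 0.0517]), array([0.5882, 0.0509])]
top blue 183 [238.81 256.1 ] [array([0.5358, 0.1012]), array([0.5352, 0.0998]), array([0.5346, 0.0984])]
top green 147 [284.23 233.59] [array([ 0.5905, -0.0074]), array([ 0.5893, -0.0074]), array([ 0.5879, -0.0074])]
top yellow 221 [334.31 234.79] [array([ 0.5881, -0.1282]), array([ 0.5869, -0.1267]), array([ 0.5856, -0.1251])]
side red 119 [299.71 236.71] [array([ 0.6508, -0.0593]), array([ 0.6461, -0.0684]), array([ 0.6411, -0.0783])]
side red 33 [281.67 244.58] [array([ 0.5885, -0.0659]), array([ 0.5845, -0.075 ]), array([ 0.5802, -0.0848])]
side blue 87 [244.93 206.55] [array([0.5398, 0.1187]), array([0.5363, 0.1077]), array([0.5325, 0.0958])]
side blue 17 [267.06 216.24] [array([0.5898, 0.0542]), array([0.5857, 0.0439]), array([0.5814, 0.0327])]
side green 86 [274.19 227.62] [array([0.5929, 0.0032]), array([ 0.5888, -0.0066]), array([ 0.5844, -0.0172])]
side yellow 109 [289.21 257.52] [array([ 0.5904, -0.1183]), array([ 0.5863, -0.1269]), array([ 0.582, -0.136])]
```

View pics/top0c.png

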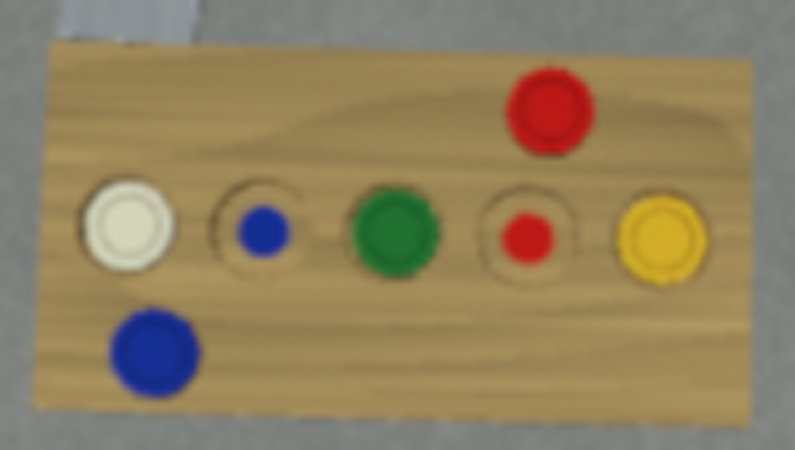

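View pics/side0c.png

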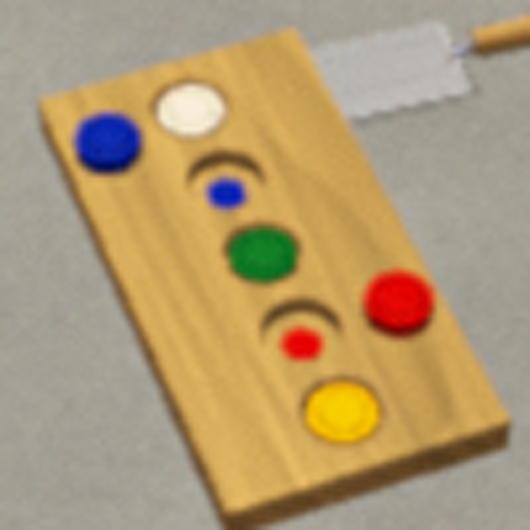

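Run:
```python
from h import *
from scipy.spatial.transform import Rotation as R
s=r.get_state()
M=R.from_quat(s['eef_rot']).as_matrix(); print(M.round(4)); print(s['clock'])
for n in("top","side"):
  for k,p in dict(pot=(0,0,0)).items(): pass
print('bottles',at("top",120,190,.0)[:2],at("top",105,222,0)[:2],'pot',at("top",95,290,0)[:2],'cup',at("top",440,205,0.0)[:2],'spat',at("top",415,290,0)[:2])
tgt=np.array([.643,-.076,.030+.166])
print((M.T@(tgt-s['tool_pos'])).round(4))
```

```text
[[-9.557e-01 -7.000e-04  2.945e-01]
 [-2.945e-01  1.500e-03 -9.557e-01]
 [ 2.000e-04 -1.000e+00 -1.700e-03]]
0.1
bottles [0.69869036 0.40519477] [0.6175997  0.43883782] pot [0.44979493 0.45503917] cup [ 0.66439668 -0.39593829] spat [ 0.45520567 -0.32509197]
[-0.5922  0.2085 -0.3624]
```

Request:
arm_command(deltas=[{"dx": -0.0385, "dz": -0.0235}, {"dx": -0.077, "dz": -0.047}, {"dx": -0.1155, "dz": -0.0705}, {"dx": -0.154, "dz": -0.094}, {"dx": -0.1925, "dz": -0.1175}], claw=0.5, grip_force=6)

```text
invalid input at $.deltas[0]: expected keys dx, dy, dz, wx, wy, wz
```

Request:
arm_command(deltas=[{"dx": -0.0385, "dz": -0.0235}, {"dx": -0.077, "dz": -0.047}, {"dx": -0.1155, "dz": -0.0705}, {"dx": -0.154, "dz": -0.094}, {"dx": -0.1925, "dz": -0.1175}])

```text
invalid input at $.deltas[0]: expected keys dx, dy, dz, wx, wy, wz
```

Request:
arm_command(deltas=[{"dx": -0.0385, "dz": -0.0235}, {"dx": -0.077, "dz": -0.047}, {"dx": -0.1155, "dz": -0.0705}, {"dx": -0.154, "dz": -0.094}, {"dx": -0.1925, "dz": -0.1175}])

```text
invalid input at $.deltas[0]: expected keys dx, dy, dz, wx, wy, wz
```

Request:
arm_command(deltas=[{"wy": 0.13, "dy": 0.02}, {"wy": 0.26, "dy": 0.04}, {"wy": 0.38, "dy": 0.06}, {"wy": 0.38, "dy": 0.08}, {"wy": 0.38, "dy": 0.08}])

```text
invalid input at $.deltas[0]: expected keys dx, dy, dz, wx, wy, wz
```

Request:
arm_command(deltas=[{"dx": -0.0385, "dy": 0, "dz": -0.0235, "wx": 0, "wy": 0, "wz": 0}, {"dx": -0.077, "dy": 0, "dz": -0.047, "wx": 0, "wy": 0, "wz": 0}, {"dx": -0.1155, "dy": 0, "dz": -0.0705, "wx": 0, "wy": 0, "wz": 0}, {"dx": -0.154, "dy": 0, "dz": -0.094, "wx": 0, "wy": 0, "wz": 0}, {"dx": -0.1925, "dy": 0, "dz": -0.1175, "wx": 0, "wy": 0, "wz": 0}], claw=0.5, grip_force=6)

```text
clock: 0.6
tool_pos: [0.3342, -0.4268, 0.4045]
eef_rot: [-0.105, 0.699, -0.699, 0.105]
contact_force: [1.0, -1.0, 0.9]
opening: 0.751
```

Request:
arm_command(deltas=[{"dx": -0.0385, "dy": 0, "dz": -0.0235, "wx": 0, "wy": 0, "wz": 0}, {"dx": -0.077, "dy": 0, "dz": -0.047, "wx": 0, "wy": 0, "wz": 0}, {"dx": -0.1155, "dy": 0, "dz": -0.0705, "wx": 0, "wy": 0, "wz": 0}, {"dx": -0.154, "dy": 0, "dz": -0.094, "wx": 0, "wy": 0, "wz": 0}, {"dx": -0.1925, "dy": 0, "dz": -0.1175, "wx": 0, "wy": 0, "wz": 0}])

```text
clock: 1.1
tool_pos: [0.4836, -0.2578, 0.4045]
eef_rot: [-0.105, 0.699, -0.699, 0.105]
contact_force: [-0.2, 0.1, -0.1]
opening: 0.747
```

Request:
arm_command(deltas=[{"dx": -0.0385, "dy": 0, "dz": -0.0235, "wx": 0, "wy": 0, "wz": 0}, {"dx": -0.077, "dy": 0, "dz": -0.047, "wx": 0, "wy": 0, "wz": 0}, {"dx": -0.1155, "dy": 0, "dz": -0.0705, "wx": 0, "wy": 0, "wz": 0}, {"dx": -0.154, "dy": 0, "dz": -0.094, "wx": 0, "wy": 0, "wz": 0}, {"dx": -0.1925, "dy": 0, "dz": -0.1175, "wx": 0, "wy": 0, "wz": 0}])

```text
clock: 1.6
tool_pos: [0.633, -0.0888, 0.4043]
eef_rot: [0.106, -0.699, 0.699, -0.105]
contact_force: [0.7, -0.4, 0.3]
opening: 0.75
```

Request:
arm_command(deltas=[{"dx": 0, "dy": 0.02, "dz": 0, "wx": 0, "wy": 0.13, "wz": 0}, {"dx": 0, "dy": 0.04, "dz": 0, "wx": 0, "wy": 0.26, "wz": 0}, {"dx": 0, "dy": 0.06, "dz": 0, "wx": 0, "wy": 0.38, "wz": 0}, {"dx": 0, "dy": 0.08, "dz": 0, "wx": 0, "wy": 0.38, "wz": 0}, {"dx": 0, "dy": 0.08, "dz": 0, "wx": 0, "wy": 0.38, "wz": 0}])

```text
clock: 2.1
tool_pos: [0.6308, -0.09, 0.3216]
eef_rot: [-0.003, 0.707, -0.707, -0.002]
contact_force: [0.1, -0.3, -0.1]
opening: 0.747
```

```bash
cat >> h.py <<'E'
from scipy.spatial.transform import Rotation as Ro
def to(x,y,z):
    s=r.get_state(); M=Ro.from_quat(s['eef_rot']).as_matrix()
    print(s['clock'],'q',s['q'].round(2),'\n',M.round(4),'\npos',s['tool_pos'].round(4),'F',np.round(s['contact_force'],1),'op',s['opening'])
    print('tool delta',(M.T@(np.array([x,y,z])-s['tool_pos'])).round(4))
E
python3 - <<'E'
from h import *
to(.643,-.076,.030+.166)
E
```

```text
2.1 q [ 0.09  0.8  -0.03  1.6   0.03  0.74 -1.53] 
 [[-1.0e+00 -6.8e-03  1.0e-03]
 [-1.0e-03  4.0e-04 -1.0e+00]
 [ 6.8e-03 -1.0e+00 -5.0e-04]] 
pos [ 0.6308 -0.09    0.3216] F [ 0.1 -0.3 -0.1] op 0.7468483149247825
tool delta [-0.013   0.1256 -0.014 ]
```

Request:
arm_command(deltas=[{"dx": -0.006, "dy": 0.03, "dz": -0.007, "wx": 0, "wy": 0, "wz": 0}, {"dx": -0.013, "dy": 0.06, "dz": -0.014, "wx": 0, "wy": 0, "wz": 0}, {"dx": -0.013, "dy": 0.08, "dz": -0.014, "wx": 0, "wy": 0, "wz": 0}, {"dx": -0.013, "dy": 0.08, "dz": -0.014, "wx": 0, "wy": 0, "wz": 0}, {"dx": -0.013, "dy": 0.08, "dz": -0.014, "wx": 0, "wy": 0, "wz": 0}])

```text
clock: 2.6
tool_pos: [0.6454, -0.0768, 0.2456]
eef_rot: [-0.0, -0.707, 0.707, -0.0]
contact_force: [0.0, -0.2, 0.6]
opening: 0.75
```

Run:
```python
from h import *
for n in ("top","side"):
    im=r.snapshot(n)
    cv2.imwrite(f"pics/{n}1.png",cv2.resize(im[150:300,190:370,::-1],None,fx=4,fy=4,interpolation=cv2.INTER_CUBIC))
to(.643,-.076,.030+.166)
```

```text
2.7 q [ 0.06  0.92 -0.03  1.6   0.04  0.62 -1.56] 
 [[-1.0e+00  2.9e-03 -2.0e-04]
 [ 2.0e-04 -5.0e-04 -1.0e+00]
 [-2.9e-03 -1.0e+00  5.0e-04]] 
pos [ 0.6458 -0.0769  0.2466] F [ 0.3  0.5 -0.4] op 0.746288790436934
tool delta [ 0.003   0.0506 -0.001 ]
```

View pics/side1.png

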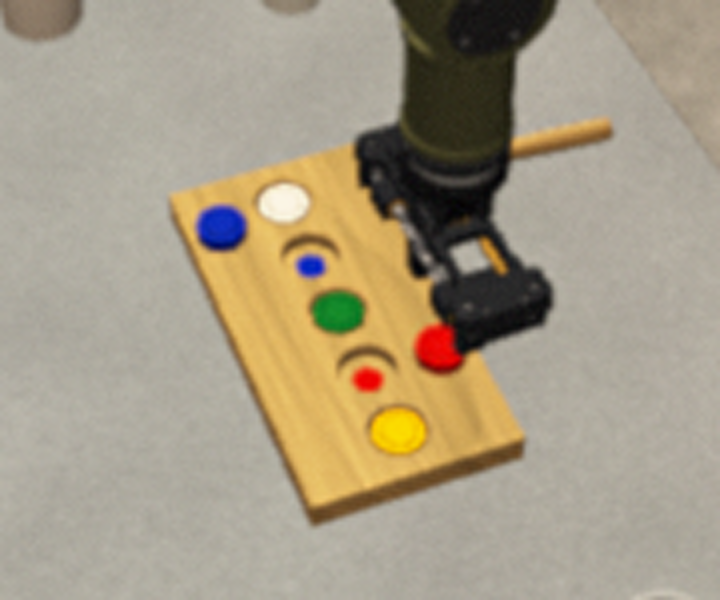

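The two fingers straddle the red cake (its visible part is at about (437,348) in the crop). Next I descend in two stages.

Request:
arm_command(deltas=[{"dx": 0.002, "dy": 0.015, "dz": -0.001, "wx": 0, "wy": 0, "wz": 0}, {"dx": 0.002, "dy": 0.03, "dz": -0.001, "wx": 0, "wy": 0, "wz": 0}, {"dx": 0.002, "dy": 0.04, "dz": -0.001, "wx": 0, "wy": 0, "wz": 0}, {"dx": 0.002, "dy": 0.046, "dz": -0.001, "wx": 0, "wy": 0, "wz": 0}, {"dx": 0.002, "dy": 0.046, "dz": -0.001, "wx": 0, "wy": 0, "wz": 0}])

```text
clock: 3.2
tool_pos: [0.6429, -0.0754, 0.1978]
eef_rot: [-0.001, 0.707, -0.707, -0.0]
contact_force: [0.6, -0.4, 0.6]
opening: 0.749
```

Run:
```python
from h import *
to(.643,-.076,.030+.166)
```

```text
3.2 q [ 0.06  0.99 -0.03  1.62  0.04  0.53 -1.56] 
 [[-1.0e+00 -1.5e-03  3.0e-04]
 [-3.0e-04  0.0e+00 -1.0e+00]
 [ 1.5e-03 -1.0e+00 -0.0e+00]] 
pos [ 0.6429 -0.0754  0.1978] F [ 0.6 -0.4  0.6] op 0.7494490148751941
tool delta [-0.0001  0.0018  0.0006]
```

Down 2 mm, then close.

Request:
arm_command(deltas=[{"dx": 0, "dy": 0.002, "dz": 0, "wx": 0, "wy": 0, "wz": 0}, {"dx": 0, "dy": 0.002, "dz": 0, "wx": 0, "wy": 0, "wz": 0}, {"dx": 0, "dy": 0.002, "dz": 0, "wx": 0, "wy": 0, "wz": 0}, {"dx": 0, "dy": 0.002, "dz": 0, "wx": 0, "wy": 0, "wz": 0}, {"dx": 0, "dy": 0.002, "dz": 0, "wx": 0, "wy": 0, "wz": 0}])

```text
clock: 3.7
tool_pos: [0.6432, -0.0755, 0.197]
eef_rot: [0.0, -0.707, 0.707, -0.0]
contact_force: [-0.0, -0.0, 0.3]
opening: 0.749
```

Request:
arm_command(deltas=[{"dx": 0, "dy": 0, "dz": 0, "wx": 0, "wy": 0, "wz": 0}, {"dx": 0, "dy": 0, "dz": 0, "wx": 0, "wy": 0, "wz": 0}, {"dx": 0, "dy": 0, "dz": 0, "wx": 0, "wy": 0, "wz": 0}, {"dx": 0, "dy": 0, "dz": 0, "wx": 0, "wy": 0, "wz": 0}, {"dx": 0, "dy": 0, "dz": 0, "wx": 0, "wy": 0, "wz": 0}], claw=-1, grip_force=6)

```text
clock: 4.2
tool_pos: [0.6432, -0.0754, 0.1967]
eef_rot: [0.0, -0.707, 0.707, -0.0]
contact_force: [-0.2, -0.2, 0.5]
opening: 0.45
```

Run:
```python
from h import *
for n in ("top","side"):
    im=r.snapshot(n)
    cv2.imwrite(f"pics/{n}2.png",cv2.resize(im[170:290,210:360,::-1],None,fx=5,fy=5,interpolation=cv2.INTER_CUBIC))
to(.588,-.067,.030+.166)
```

```text
4.3 q [ 0.06  0.99 -0.03  1.62  0.04  0.53 -1.56] 
 [[-1.e+00 -0.e+00  3.e-04]
 [-3.e-04 -1.e-04 -1.e+00]
 [ 0.e+00 -1.e+00  1.e-04]] 
pos [ 0.6431 -0.0754  0.1967] F [-0.3 -0.6  0.2] op 0.448161942147967
tool delta [ 0.0551  0.0007 -0.0084]
```

View pics/side2.png

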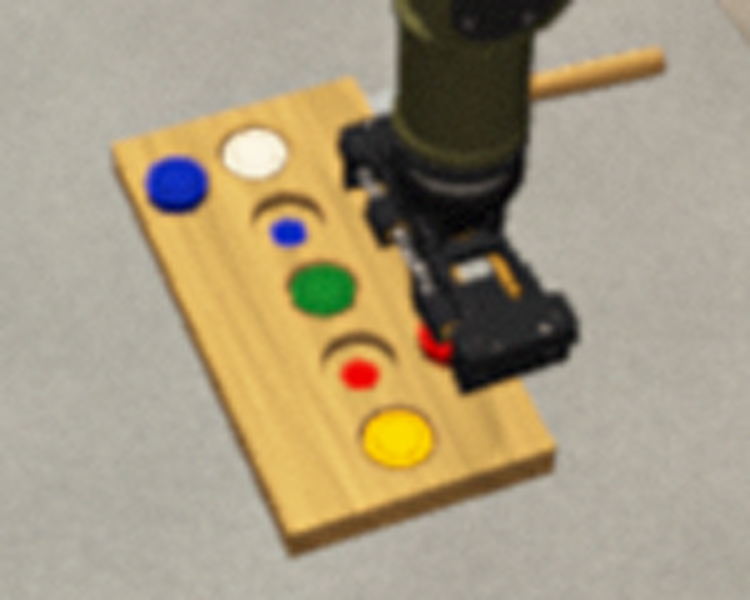

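View pics/top2.png

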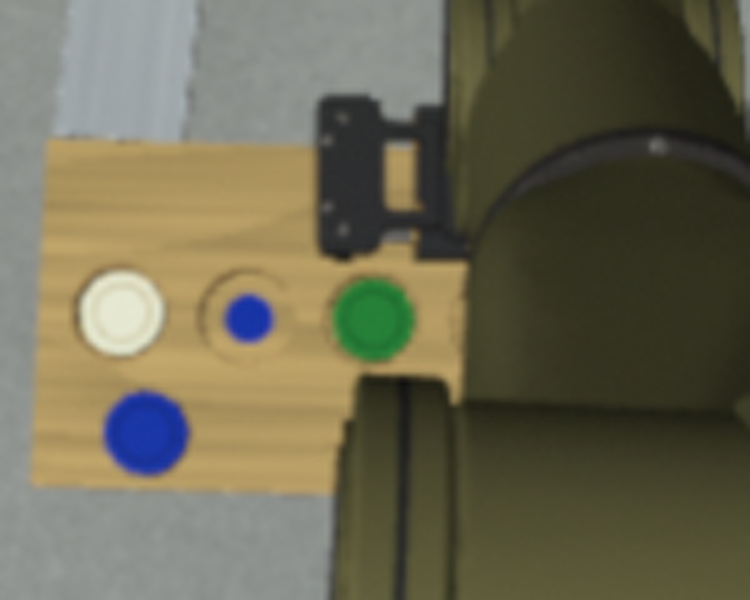

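The opening is 39.4 mm, so the cake is held. I'll slide it to the red well at about 10 mm per row.

Request:
arm_command(deltas=[{"dx": 0.006, "dy": 0, "dz": -0.001, "wx": 0, "wy": 0, "wz": 0}, {"dx": 0.016, "dy": 0, "dz": -0.0025, "wx": 0, "wy": 0, "wz": 0}, {"dx": 0.027, "dy": 0, "dz": -0.004, "wx": 0, "wy": 0, "wz": 0}, {"dx": 0.037, "dy": 0, "dz": -0.006, "wx": 0, "wy": 0, "wz": 0}, {"dx": 0.045, "dy": 0, "dz": -0.007, "wx": 0, "wy": 0, "wz": 0}])

```text
clock: 4.8
tool_pos: [0.5972, -0.0682, 0.1968]
eef_rot: [-0.0, 0.707, -0.707, 0.0]
contact_force: [0.3, 0.3, -0.8]
opening: 0.448
```

Request:
arm_command(deltas=[{"dx": 0.006, "dy": 0, "dz": -0.001, "wx": 0, "wy": 0, "wz": 0}, {"dx": 0.01, "dy": 0, "dz": -0.0015, "wx": 0, "wy": 0, "wz": 0}, {"dx": 0.01, "dy": 0, "dz": -0.0015, "wx": 0, "wy": 0, "wz": 0}, {"dx": 0.01, "dy": 0, "dz": -0.0015, "wx": 0, "wy": 0, "wz": 0}, {"dx": 0.01, "dy": 0, "dz": -0.0015, "wx": 0, "wy": 0, "wz": 0}])

```text
clock: 5.3
tool_pos: [0.5886, -0.067, 0.1967]
eef_rot: [-0.0, -0.707, 0.707, -0.0]
contact_force: [0.3, -0.2, -0.5]
opening: 0.45
```

Run:
```python
from h import *
for n in ("side",):
    im=r.snapshot(n)
    cv2.imwrite(f"pics/{n}3.png",cv2.resize(im[190:290,230:330,::-1],None,fx=6,fy=6,interpolation=cv2.INTER_CUBIC))
    print(blobs(im,(225,180,325,280)))
to(.588,-.067,.030+.166)
print(proj("side",[.588,-.067,.039]))
```

```text
{'red': [(26, array([278.81, 243.19]))], 'blue': [(87, array([244.93, 206.55]))], 'green': [(24, array([270.79, 228.54]))], 'yellow': [(111, array([289.05, 257.51]))]}
5.35 q [ 0.05  0.95 -0.02  1.8   0.04  0.4  -1.58] 
 [[-1.e+00  6.e-04  3.e-04]
 [-3.e-04 -1.e-04 -1.e+00]
 [-6.e-04 -1.e+00  1.e-04]] 
pos [ 0.5885 -0.067   0.1967] F [0.  0.5 1.2] op 0.4522518041133755
tool delta [ 0.0005  0.0007 -0.    ]
[281.74645678 239.34086917]
```

View pics/side3.png

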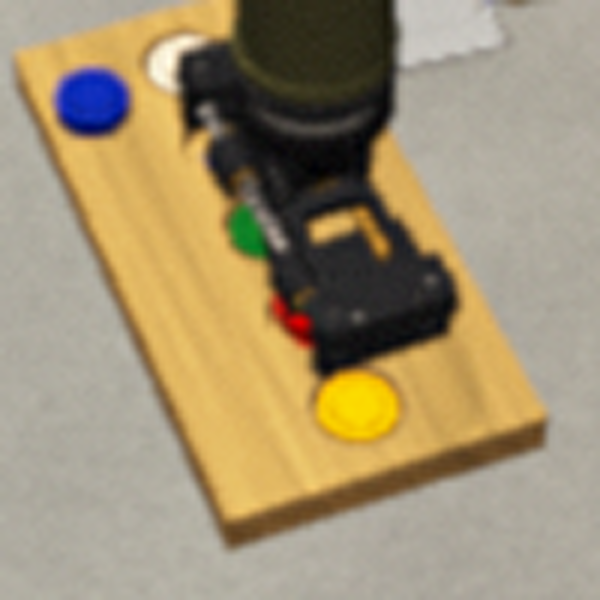

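The red cake is between the fingers over the red well (red patch at about (292,318) in the crop). I'll release it.

Request:
arm_command(deltas=[{"dx": 0, "dy": 0, "dz": 0, "wx": 0, "wy": 0, "wz": 0}, {"dx": 0, "dy": 0, "dz": 0, "wx": 0, "wy": 0, "wz": 0}, {"dx": 0, "dy": 0, "dz": 0, "wx": 0, "wy": 0, "wz": 0}, {"dx": 0, "dy": 0, "dz": 0, "wx": 0, "wy": 0, "wz": 0}, {"dx": 0, "dy": 0, "dz": 0, "wx": 0, "wy": 0, "wz": 0}], claw=0.5)

```text
clock: 5.85
tool_pos: [0.5881, -0.0669, 0.1967]
eef_rot: [0.0, -0.707, 0.707, -0.0]
contact_force: [-1.0, 0.2, -0.2]
opening: 0.749
```

Request:
arm_command(deltas=[{"dx": 0, "dy": -0.01, "dz": 0, "wx": 0, "wy": 0, "wz": 0}, {"dx": 0, "dy": -0.03, "dz": 0, "wx": 0, "wy": 0, "wz": 0}, {"dx": 0.01, "dy": -0.05, "dz": -0.04, "wx": 0, "wy": 0, "wz": 0}, {"dx": 0.02, "dy": -0.05, "dz": -0.085, "wx": 0, "wy": 0, "wz": 0}, {"dx": 0.04, "dy": -0.05, "dz": -0.125, "wx": 0, "wy": 0, "wz": 0}])

```text
clock: 6.35
tool_pos: [0.5491, 0.0599, 0.2483]
eef_rot: [0.002, 0.708, -0.707, 0.002]
contact_force: [0.4, 0.1, -1.0]
opening: 0.752
```

Run:
```python
from h import *
for n in ("top","side"):
    im=r.snapshot(n)
    cv2.imwrite(f"pics/{n}4.png",cv2.resize(im[180:280,210:360,::-1],None,fx=5,fy=5,interpolation=cv2.INTER_CUBIC))
    for k,v in blobs(im,(210,180,360,280)).items():
        for a,c in v: print(n,k,a,c,[at(n,*c,z)[:2].round(4) for z in (.025,.039)])
to(.5346,.0984,.030+.166)
```

```text
top red 211 [309.36 233.85] [array([ 0.5889, -0.0672]), array([ 0.5876, -0.0664])]
top green 18 [283.72 228.17] [array([ 0.6022, -0.0061]), array([ 0.6007, -0.0061])]
top yellow 220 [334.34 234.8 ] [array([ 0.5869, -0.1268]), array([ 0.5855, -0.1252])]
side red 113 [281.67 242.07] [array([ 0.5882, -0.0664]), array([ 0.5838, -0.0763])]
side blue 72 [244.15 206.82] [array([0.5336, 0.1075]), array([0.5299, 0.0957])]
side blue 17 [267.06 216.24] [array([0.5857, 0.0439]), array([0.5814, 0.0327])]
side green 85 [274.19 227.59] [array([ 0.5888, -0.0065]), array([ 0.5845, -0.0171])]
side yellow 108 [289.08 257.48] [array([ 0.586 , -0.1266]), array([ 0.5817, -0.1358])]
6.45 q [-0.2   0.83  0.    1.92 -0.02  0.39 -1.75] 
 [[-0.9999 -0.0028  0.0117]
 [-0.0118  0.0056 -0.9999]
 [ 0.0027 -1.     -0.0057]] 
pos [0.5456 0.0658 0.2474] F [ 0.3 -0.5 -0.3] op 0.7517397697565402
tool delta [ 0.0105  0.0516 -0.0324]
```

View pics/side4.png

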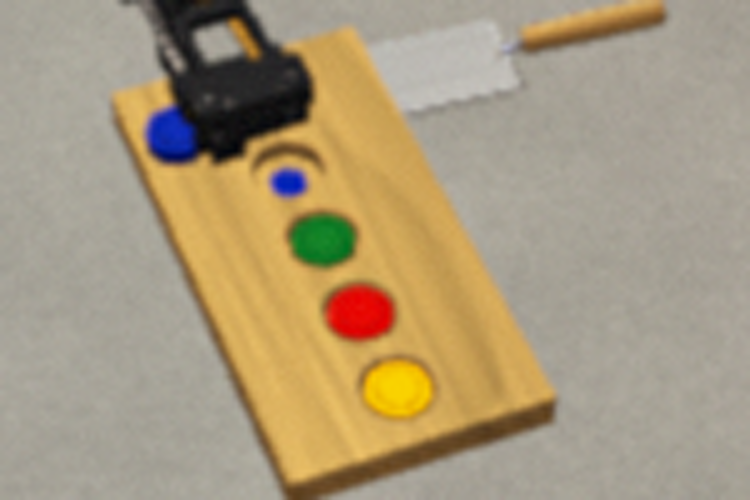

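View pics/top4.png

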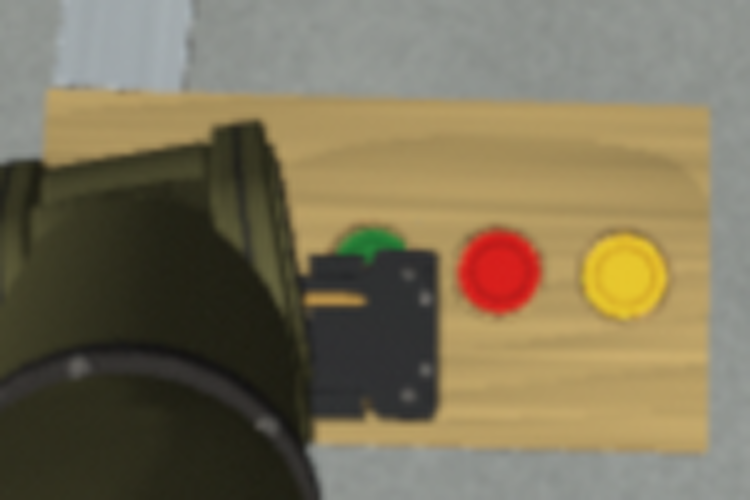

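The red cake sits flat in its well: both cameras give (0.588,-0.067) at top height 25 mm. Next I go above the blue cake.

Request:
arm_command(deltas=[{"dx": 0.007, "dy": 0, "dz": -0.02, "wx": 0, "wy": 0, "wz": 0}, {"dx": 0.014, "dy": 0, "dz": -0.04, "wx": 0, "wy": 0, "wz": 0}, {"dx": 0.014, "dy": 0, "dz": -0.04, "wx": 0, "wy": 0, "wz": 0}, {"dx": 0.014, "dy": 0, "dz": -0.04, "wx": 0, "wy": 0, "wz": 0}, {"dx": 0.014, "dy": 0, "dz": -0.04, "wx": 0, "wy": 0, "wz": 0}])

```text
clock: 6.95
tool_pos: [0.5346, 0.0964, 0.247]
eef_rot: [-0.001, -0.707, 0.708, 0.0]
contact_force: [-0.6, 0.4, 1.3]
opening: 0.751
```

Run:
```python
from h import *
to(.5346,.0984,.030+.166)
```

```text
6.95 q [-0.28  0.83  0.02  1.94 -0.04  0.37 -1.8 ] 
 [[-1.0e+00  8.0e-04 -1.7e-03]
 [ 1.7e-03 -1.2e-03 -1.0e+00]
 [-8.0e-04 -1.0e+00  1.2e-03]] 
pos [0.5346 0.0964 0.247 ] F [-0.6  0.4  1.3] op 0.7506735162078852
tool delta [ 0.0001  0.051  -0.0021]
```

Request:
arm_command(deltas=[{"dx": 0, "dy": 0.015, "dz": -0.002, "wx": 0, "wy": 0, "wz": 0}, {"dx": 0, "dy": 0.03, "dz": -0.002, "wx": 0, "wy": 0, "wz": 0}, {"dx": 0, "dy": 0.042, "dz": -0.002, "wx": 0, "wy": 0, "wz": 0}, {"dx": 0, "dy": 0.05, "dz": -0.002, "wx": 0, "wy": 0, "wz": 0}, {"dx": 0, "dy": 0.05, "dz": -0.002, "wx": 0, "wy": 0, "wz": 0}])

```text
clock: 7.45
tool_pos: [0.5339, 0.0993, 0.1957]
eef_rot: [0.0, -0.707, 0.707, 0.001]
contact_force: [0.0, 0.9, -1.1]
opening: 0.75
```

Request:
arm_command(deltas=[{"dx": 0, "dy": 0, "dz": 0, "wx": 0, "wy": 0, "wz": 0}, {"dx": 0, "dy": 0, "dz": 0, "wx": 0, "wy": 0, "wz": 0}, {"dx": 0, "dy": 0, "dz": 0, "wx": 0, "wy": 0, "wz": 0}, {"dx": 0, "dy": 0, "dz": 0, "wx": 0, "wy": 0, "wz": 0}, {"dx": 0, "dy": 0, "dz": 0, "wx": 0, "wy": 0, "wz": 0}], claw=-1, grip_force=6)

```text
clock: 7.95
tool_pos: [0.5343, 0.1001, 0.1971]
eef_rot: [0.0, 0.707, -0.707, 0.0]
contact_force: [0.1, -0.5, 2.8]
opening: 0.446
```

Run:
```python
from h import *
im=r.snapshot("side")
cv2.imwrite(f"pics/side5.png",cv2.resize(im[180:280,210:330,::-1],None,fx=5,fy=5,interpolation=cv2.INTER_CUBIC))
to(.5903,.0528,.030+.166)
```

```text
8.0 q [-0.28  0.92  0.01  1.95 -0.04  0.27 -1.8 ] 
 [[-1.e+00  9.e-04  5.e-04]
 [-5.e-04  1.e-04 -1.e+00]
 [-9.e-04 -1.e+00 -1.e-04]] 
pos [0.5343 0.1001 0.1971] F [ 0.2 -0.4  3.8] op 0.44907935782798497
tool delta [-0.056   0.0012  0.0473]
```

View pics/side5.png

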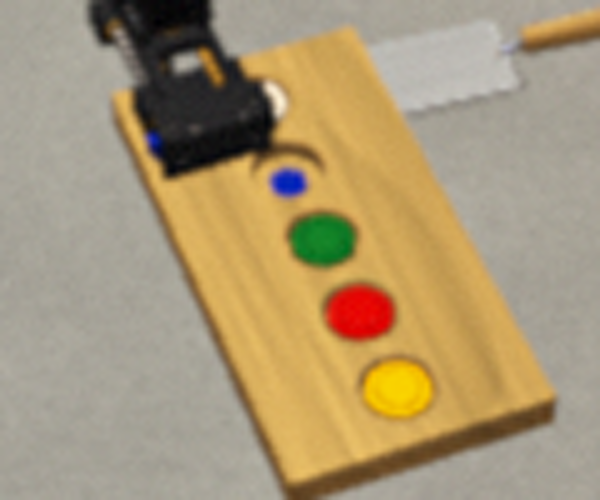

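Request:
arm_command(deltas=[{"dx": -0.006, "dy": 0, "dz": 0.005, "wx": 0, "wy": 0, "wz": 0}, {"dx": -0.016, "dy": 0, "dz": 0.013, "wx": 0, "wy": 0, "wz": 0}, {"dx": -0.026, "dy": 0, "dz": 0.022, "wx": 0, "wy": 0, "wz": 0}, {"dx": -0.036, "dy": 0, "dz": 0.03, "wx": 0, "wy": 0, "wz": 0}, {"dx": -0.045, "dy": 0, "dz": 0.038, "wx": 0, "wy": 0, "wz": 0}])

```text
clock: 8.5
tool_pos: [0.5795, 0.0621, 0.1971]
eef_rot: [-0.0, 0.707, -0.707, 0.0]
contact_force: [-0.8, 1.6, 4.6]
opening: 0.449
```

Request:
arm_command(deltas=[{"dx": -0.006, "dy": 0, "dz": 0.005, "wx": 0, "wy": 0, "wz": 0}, {"dx": -0.011, "dy": 0, "dz": 0.009, "wx": 0, "wy": 0, "wz": 0}, {"dx": -0.011, "dy": 0, "dz": 0.009, "wx": 0, "wy": 0, "wz": 0}, {"dx": -0.011, "dy": 0, "dz": 0.009, "wx": 0, "wy": 0, "wz": 0}, {"dx": -0.011, "dy": 0, "dz": 0.009, "wx": 0, "wy": 0, "wz": 0}])

```text
clock: 9.0
tool_pos: [0.5897, 0.0534, 0.1964]
eef_rot: [0.001, -0.707, 0.707, 0.0]
contact_force: [0.4, 0.5, -0.8]
opening: 0.452
```

Run:
```python
from h import *
im=r.snapshot("side")
cv2.imwrite(f"pics/side6.png",cv2.resize(im[180:280,210:330,::-1],None,fx=5,fy=5,interpolation=cv2.INTER_CUBIC))
to(.5903,.0528,.030+.166)
```

```text
9.05 q [-0.17  0.95  0.    1.8  -0.01  0.39 -1.73] 
 [[-1.e+00 -8.e-04  1.e-03]
 [-1.e-03  0.e+00 -1.e+00]
 [ 8.e-04 -1.e+00 -0.e+00]] 
pos [0.5897 0.0534 0.1965] F [-0.1  0.2  0.2] op 0.4512662758857584
tool delta [-0.0006  0.0005  0.0006]
```

View pics/side6.png

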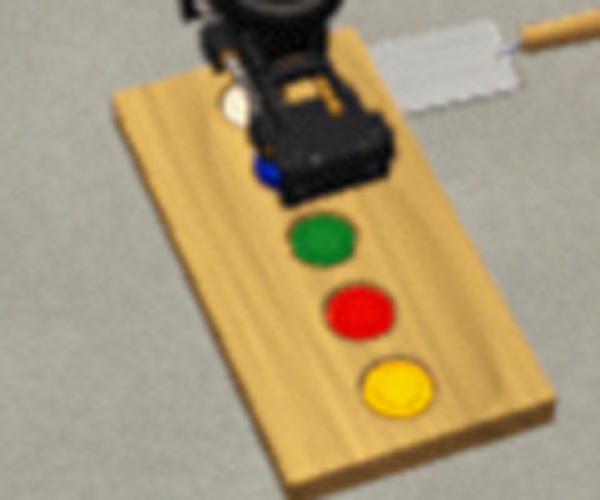

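The blue cake is between the fingers over its well, within 1 mm of target. I'll release it and back off upward.

Request:
arm_command(deltas=[{"dx": 0, "dy": 0, "dz": 0, "wx": 0, "wy": 0, "wz": 0}, {"dx": 0, "dy": 0, "dz": 0, "wx": 0, "wy": 0, "wz": 0}, {"dx": 0, "dy": 0, "dz": 0, "wx": 0, "wy": 0, "wz": 0}, {"dx": 0, "dy": 0, "dz": 0, "wx": 0, "wy": 0, "wz": 0}, {"dx": 0, "dy": 0, "dz": 0, "wx": 0, "wy": 0, "wz": 0}], claw=0.5)

```text
clock: 9.55
tool_pos: [0.5901, 0.0531, 0.1968]
eef_rot: [0.0, -0.707, 0.707, -0.0]
contact_force: [-0.1, -0.5, -0.3]
opening: 0.749
```

Request:
arm_command(deltas=[{"dx": 0, "dy": -0.01, "dz": 0, "wx": 0, "wy": 0, "wz": 0}, {"dx": 0, "dy": -0.04, "dz": 0, "wx": 0, "wy": 0, "wz": 0}, {"dx": 0, "dy": -0.08, "dz": 0, "wx": 0, "wy": 0, "wz": 0}, {"dx": 0.03, "dy": -0.12, "dz": 0, "wx": 0, "wy": 0, "wz": 0}, {"dx": 0.06, "dy": -0.15, "dz": 0, "wx": 0, "wy": 0, "wz": 0}])

```text
clock: 10.05
tool_pos: [0.53, 0.0529, 0.3495]
eef_rot: [0.001, 0.707, -0.707, 0.001]
contact_force: [-0.1, 0.4, -0.6]
opening: 0.75
```

Request:
arm_command(deltas=[{"dx": 0.02, "dy": 0, "dz": 0.04, "wx": 0, "wy": 0, "wz": 0}, {"dx": 0.04, "dy": 0, "dz": 0.08, "wx": 0, "wy": 0, "wz": 0}, {"dx": 0.04, "dy": 0, "dz": 0.12, "wx": 0, "wy": 0, "wz": 0}, {"dx": 0.04, "dy": 0, "dz": 0.16, "wx": 0, "wy": 0, "wz": 0}, {"dx": 0.04, "dy": 0, "dz": 0.2, "wx": 0, "wy": 0, "wz": 0}])

```text
clock: 10.55
tool_pos: [0.4898, -0.1485, 0.3477]
eef_rot: [-0.0, -0.707, 0.707, -0.001]
contact_force: [0.6, -0.2, -0.3]
opening: 0.748
```

Request:
arm_command(deltas=[{"dx": 0, "dy": 0, "dz": 0.03, "wx": 0, "wy": 0, "wz": 0}, {"dx": 0, "dy": 0, "dz": 0.05, "wx": 0, "wy": 0, "wz": 0}, {"dx": 0, "dy": 0, "dz": 0.05, "wx": 0, "wy": 0, "wz": 0}, {"dx": 0, "dy": 0, "dz": 0.05, "wx": 0, "wy": 0, "wz": 0}, {"dx": 0, "dy": 0, "dz": 0.05, "wx": 0, "wy": 0, "wz": 0}])

```text
clock: 11.05
tool_pos: [0.4904, -0.1952, 0.347]
eef_rot: [-0.001, 0.707, -0.707, 0.001]
contact_force: [0.3, 0.6, -0.6]
opening: 0.751
```

Run:
```python
from h import *
for n in ("top","side"):
    im=r.snapshot(n)
    cv2.imwrite(f"pics/{n}7.png",im[:,:,::-1])
    cv2.imwrite(f"pics/{n}7c.png",cv2.resize(im[180:280,210:360,::-1],None,fx=5,fy=5,interpolation=cv2.INTER_CUBIC))
    for k,v in blobs(im,(210,180,360,280)).items():
        for a,c in v: print(n,k,a,c,at(n,*c,.025)[:2].round(4))
to(.5,0,.3)
```

```text
top red 209 [309.42 233.89] [ 0.5888 -0.0673]
top blue 173 [259.01 233.35] [0.5896 0.0527]
top green 147 [284.25 233.51] [ 0.5895 -0.0074]
top yellow 221 [334.31 234.79] [ 0.5869 -0.1267]
side red 24 [285.04 239.83] [ 0.6008 -0.0625]
side green 16 [278.31 227.56] [ 0.6005 -0.0112]
side yellow 28 [292.29 259.82] [ 0.5913 -0.1378]
11.15 q [ 0.33  0.65 -0.06  1.92  0.06  0.58 -1.34] 
 [[-1.e+00  0.e+00  3.e-03]
 [-3.e-03  8.e-04 -1.e+00]
 [-0.e+00 -1.e+00 -8.e-04]] 
pos [ 0.4904 -0.1953  0.3469] F [-0.2 -0.   0.4] op 0.7506147773323694
tool delta [-0.0102  0.047  -0.1952]
```

View pics/side7c.png

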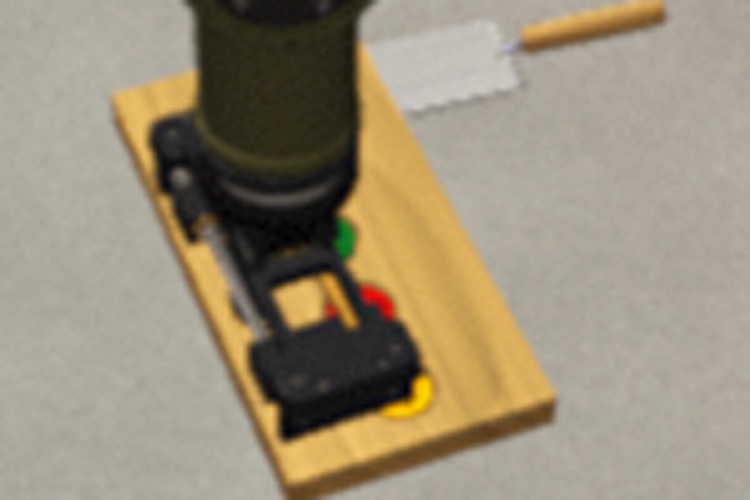

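View pics/top7.png

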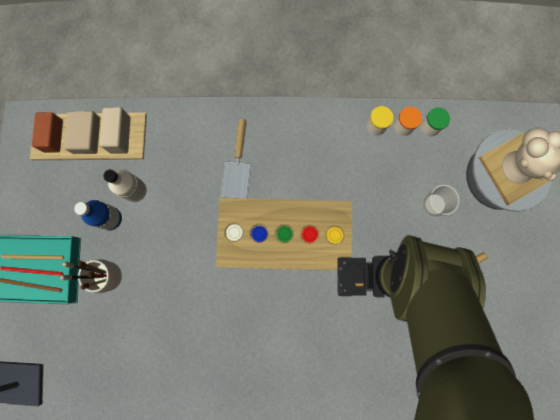

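From above all five cakes sit in the row, with blue at (259,234) and red at (310,234). The side view is blocked, so I'll move aside to check that the blue cake is flat.

Request:
arm_command(deltas=[{"dx": 0, "dy": 0, "dz": 0.04, "wx": 0, "wy": 0, "wz": 0}, {"dx": 0, "dy": 0, "dz": 0.08, "wx": 0, "wy": 0, "wz": 0}, {"dx": 0, "dy": 0, "dz": 0.12, "wx": 0, "wy": 0, "wz": 0}, {"dx": 0, "dy": 0, "dz": 0.15, "wx": 0, "wy": 0, "wz": 0}, {"dx": 0, "dy": 0, "dz": 0.15, "wx": 0, "wy": 0, "wz": 0}])

```text
clock: 11.65
tool_pos: [0.4891, -0.3513, 0.3467]
eef_rot: [-0.002, -0.706, 0.709, 0.002]
contact_force: [-0.5, 0.4, -0.2]
opening: 0.75
```

Run:
```python
from h import *
for n in ("side",):
    im=r.snapshot(n)
    cv2.imwrite(f"pics/{n}8c.png",cv2.resize(im[180:280,210:360,::-1],None,fx=5,fy=5,interpolation=cv2.INTER_CUBIC))
    for k,v in blobs(im,(210,180,360,280)).items():
        for a,c in v: print(n,k,a,c,at(n,*c,.025)[:2].round(4))
print(r.get_state()['clock'],r.get_state()['contact_force'])
```

```text
11.7 [-0.2528501   0.11711017  0.72672627]
```

View pics/side8c.png

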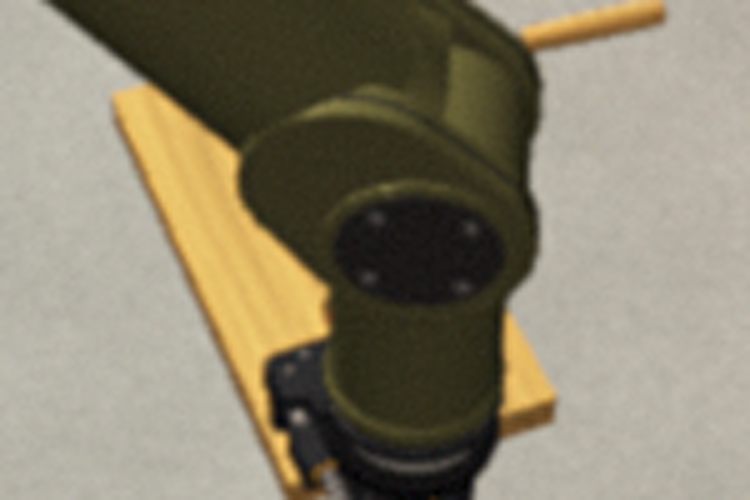

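Request:
arm_command(deltas=[{"dx": 0.035, "dy": 0, "dz": 0.03, "wx": 0, "wy": 0, "wz": 0}, {"dx": 0.07, "dy": 0, "dz": 0.06, "wx": 0, "wy": 0, "wz": 0}, {"dx": 0.105, "dy": 0, "dz": 0.09, "wx": 0, "wy": 0, "wz": 0}, {"dx": 0.14, "dy": 0, "dz": 0.12, "wx": 0, "wy": 0, "wz": 0}, {"dx": 0.17, "dy": 0, "dz": 0.15, "wx": 0, "wy": 0, "wz": 0}])

```text
clock: 12.2
tool_pos: [0.3199, -0.496, 0.3468]
eef_rot: [-0.001, 0.708, -0.707, 0.001]
contact_force: [1.1, 1.0, 0.1]
opening: 0.747
```

Request:
arm_command(deltas=[{"dx": 0.03, "dy": 0, "dz": 0.02, "wx": 0, "wy": 0, "wz": 0}, {"dx": 0.06, "dy": 0, "dz": 0.04, "wx": 0, "wy": 0, "wz": 0}, {"dx": 0.08, "dy": 0, "dz": 0.06, "wx": 0, "wy": 0, "wz": 0}, {"dx": 0.08, "dy": 0, "dz": 0.06, "wx": 0, "wy": 0, "wz": 0}, {"dx": 0.08, "dy": 0, "dz": 0.06, "wx": 0, "wy": 0, "wz": 0}])

```text
clock: 12.7
tool_pos: [0.2418, -0.5557, 0.3467]
eef_rot: [-0.0, 0.708, -0.707, 0.001]
contact_force: [1.2, -0.6, 0.1]
opening: 0.75
```

Run:
```python
from h import *
for n in ("side",):
    im=r.snapshot(n)
    cv2.imwrite(f"pics/{n}9c.png",cv2.resize(im[180:280,210:360,::-1],None,fx=5,fy=5,interpolation=cv2.INTER_CUBIC))
    for k,v in blobs(im,(210,180,360,280)).items():
        for a,c in v: print(n,k,a,c,at(n,*c,.025)[:2].round(4))
s=r.get_state();print(s['clock'],s['contact_force'],s['tool_pos'])
```

```text
side red 111 [281.66 242.09] [ 0.5881 -0.0664]
side blue 75 [266.96 213.55] [0.5896 0.0542]
side green 81 [274.12 227.63] [ 0.5886 -0.0066]
side yellow 110 [289.1  257.49] [ 0.5861 -0.1266]
12.75 [-0.1585064  -0.03691101 -0.28611329] [ 0.24265242 -0.55525357  0.34669619]
```

View pics/side9c.png

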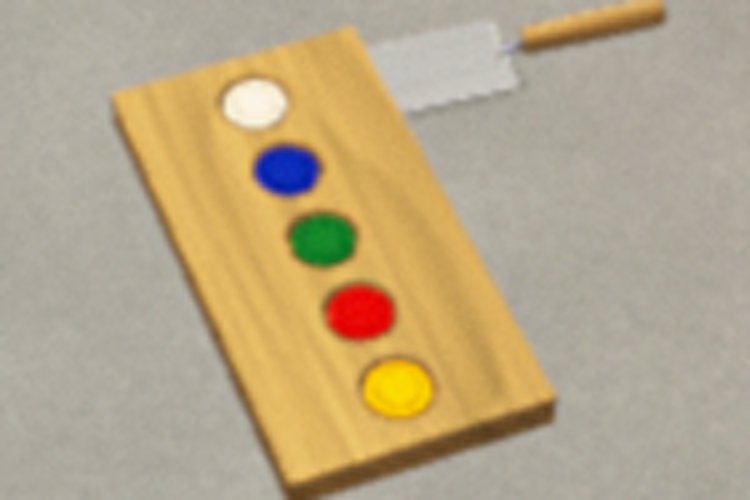

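All five cakes lie flush in the side crop, with blue at (287,170) and red at (360,311). I'll hand the job in.

```bash
python3 -c "
from plant import r
print(r.finish_job())"
```

```text
the job is handed in; nothing more can be done
None
```

Both cakes are in the wells with their own colour of dot, and I handed the job in at about 12.8 s; it reported no verdict. I gripped each cake lightly, slid it over the board to above its well, and opened the fingers so it dropped in. I did red first, then blue.

- **Red and blue:** Both cameras put each cake within about 2 mm of its well centre, with its top at the height of a cake seated in a well. Red is at about (0.588, -0.067) and blue at about (0.590, 0.053). In the side view both lie flush.
- **Other cakes:** Green and yellow measured within about 1 mm of where they started. White I checked only by eye, and it looks unmoved.
- **Rest of the table:** The pot, bottles, cup and far spatula look unmoved in the last full top view. In that view the arm hid part of the near-right tool, but the arm never came near it. The arm ended well clear, with no contact force.
- **Small upward force:** While gripping and sliding the blue cake I saw 3 to 5 N upward on the tool. It was gone once the cake was over the well.

No check failed. The two cameras differed by up to 1.5 mm, which is within their calibration accuracy.

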